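# Find and hold the concealed hatch catch

## Robot

A 6-joint arm with a two-finger parallel gripper is mounted at the origin on the work surface. World frame = base frame: x ahead of the robot, y to its left, z up, the work surface at z = 0. Lengths are in mm, angles in rad, forces in N, time in s.
With the tool pointing down it reaches from about 350 to 875 mm from the base axis. Payload 4.2 kg.
Tool frame: the origin (TCP) lies midway between the tips of the shut fingers; the grasp point (between the pads) lies 19 mm behind it (arm.tcp_to_grasp is the distance from the TCP to the grasp point, in mm); z points along the fingers, y is the line along which they close (so a half turn about z gives the same grasp; the last joint's range is limited). The gripper opens to 85 mm and grips with 20 to 120 N. Pads are 22 mm wide; open, the fingers measure 114 mm over their backs; the gripper's body (76 mm by 85 mm) begins 54 mm behind the grasp point. The pads swing forward as they close: fully open they stand 13 mm farther back than shut.
Start: joints at [-1.078, 0.385, 0.008, 0, -1.194, -0.259], TCP at [144.815, -607.97, 231.312] pointing down, gripper open.
Joint ranges: [-3.14, 3.14], [-1.21, 2.06], [-1.07, 1.41], [-3.16, 2.05], [-2.99, -0.16], [-3.1, 3.1]. Speed limits (rad/s): [2.79, 2.79, 3.14, 3.14, 3.14, 3.14].

## Interface

Orientations are given as a unit quaternion [x, y, z, w].
In Python, from bench import arm, imaging, job, models gives the robot as it stands.
- The arm moves only by the tool arm_command, never from a script. Its argument "rows" is a list of rows, each an object with "grip": the opening, from 0 (shut) to 1 (fully open); "linear": the shift along the tool's x, y, z in mm, a list of three; "rot": the turn, a rotation vector about the tool's x, y, z in rad, a list of three. In form: [{"grip": grip, "linear": [tx, ty, tz], "rot": [rx, ry, rz]}, ...]. A call has 1 to 10 rows; each row is the pose to reach, as a shift and turn from the pose commanded when the call began, along the tool's axes at that moment; what a row does not reach only later rows make up. A row lasts 1/8 s, in which the tool goes at most 62.5 mm and 10.7 degrees, less where a joint would pass 70% of its speed; a pose out of reach is approached as far as the arm can. A call with a gripper value outside its range is refused whole. The fingers move at their own pace and stop on an object; the grip force is fixed at half the most. Time passes only in rows, so rows that repeat a pose let the fingers close. It gives the time, the measured TCP pose, the force, the opening and the grip force at its end, in the units of the state.
- arm.read_state(): the state, without advancing time (a new reading comes with each control period).
- imaging.get_image(name): name is "scene" or "side" or "wrist"; returns a dict with "frame" (480x640x3 uint8, red, green, blue), "fx", "fy", "cx", "cy" (pixels), "k1" (the pictures are not rectified: a ray, as slopes to the right and down, at radius r is drawn at 1 + k1 r^2 times it, then the intrinsics apply), "extrinsics" (4x4, takes a point from world to camera coordinates); the wrist camera has in their place "T_tool_cam" (4x4, takes a point from camera to tool coordinates, whose origin is the TCP and whose axes are the flange's). Camera axes: x right, y down, z forward; pixel columns grow to the right and rows downward; lengths in mm; the calibration is good to about 2 mm. A picture is of the moment at which its call begins: read the wrist's pose just before it. There is no depth.
- job.job_done(): hands the job in; it is judged then, once.
Trained networks look in a picture, given as the dict that the camera call returned (one of the last four; its "shot" number tells which), for a name from the list of things; names that differ only in an ending like _2 or _b are one class to them, and where a whole thing is asked for, a point or a joint stands for the part that bears it (a point fixed in the world has none). Each returns a list of dicts, best first, with "score" (0 to 1); they miss things now and then, are a little off and sometimes report something else, mostly with a low value. They report only what shows in the picture. A call takes as long as a camera call.
- models.spot_in(picture, query): "rect" ([left, top, right, bottom] in pixels, round what is visible of it).
- models.tip_of(picture, query): "pixel" ([column, row] in pixels: a listed point, or the origin of a listed thing).
The state is a dict: "clock": time; "joints": joint angles; "joint_vel": joint speeds; "joint_efforts": joint torques, N m; "position": TCP position; "ee_rot": TCP orientation; "contact_force": force on the tool from outside, world axes, zero at the start; "wrist_torque": the same for the moment, N m; "gripper_width": finger opening in mm; "grasp_force": force on a finger pad.
Only numpy, scipy, OpenCV 4.12 (cv2) and the standard library are available. Lean on these libraries where they do the work, as an engineer would, in place of code of your own. Each camera call takes 0.05 s, during which the arm holds its last target. There are 200 camera calls.

## Task

The grey battery hatch on the red survey-boat case is released by a flush button: it is one of the four identical square red pads in the row on top of the case, the other three are firm blanks. Feel gently across the pads from above to find the one that gives, push it fully in, and finish still holding it down with the fingers so that the hatch stays ajar. Only touch and press: do not grasp or lift anything, do not raise the hatch by hand, and leave the loose things on the case and bench where they are.

Things in the scene. Friction and masses are not known exactly. Their poses are not given: they have to be found in the camera images.
- case: Red instrument case, immovable, 240 (x) x 400 (y) x 80 mm high, turned about the vertical by up to 0.25 rad. Origin: centre of its underside; z up, -x is its near long side (towards the robot), y along its length. A white antenna stub 40 mm tall stands on its far left corner (x +85, y +165 mm).
- row (a point): Middle of the row of four pads, at the height of their faces (axes as the case; case x -70, y -30, z +78 mm). Pad centres lie at y = -96, -32, +32 and +96 mm from it. Each pad is red, 46 mm square, in a black 58 mm frame whose rim is level with the case top, 2 mm above the pad. One pad, in any of the four places, is the spring button; the others look the same but are blanks on stiff rubber (under 2 mm give at 15 N).
- catch (a joint): Travel of the hidden button in m: 0 at rest, 0.007 fully in. It moves straight down, starts to give at about 2.5 N and is fully in at about 4.5 N; a spring pushes it back out when let go.
- hatch: Grey hatch with a dark inlay, lying on the case behind the pads, 120 x 270 x 9 mm. Origin on its hinge, at the far edge (case x +110, y -30 mm, z +80 mm); the hatch extends 120 mm from there along its own -x, towards the pads. Closed it lies flat; a link raises its near edge in step with the button, 0.22 rad (about 26 mm) with the button fully in, and it sinks shut again when the button comes out.
- driver: Loose screwdriver, 130 mm, lying on the case top left of the pads, along the case's x. Not to be moved. Origin under its middle.
- cap: Loose brass connector cap, 26 mm across, 28 mm high, standing on the left end of the case top. Not to be moved. Origin: centre of its underside.
- radio: Loose finned aluminium radio, 160 x 85 x 43 mm, on the bench to the right. Not to be moved. Origin: centre of its underside.
- tape: Loose roll of tape lying flat, 110 mm across, 24 mm high, on the bench near right. Not to be moved. Origin: centre of its underside.
- flask: Loose blue drinking bottle, 66 mm across, 190 mm high, on the bench left. Not to be moved. Origin: centre of its underside.
- battery: Loose black and yellow battery, 150 x 90 x 73 mm, on the bench to the left. Not to be moved. Origin: centre of its underside.

How it is judged (in metres and radians):
At the end, for the whole second after the job is handed in: The button is at least 5.5 mm in of its 7 mm, the hatch stands at least 0.15 rad open, and the fingers press with more than 1 N, all through the last second: the robot finishes holding (value of joint catch above 0.0055 m and angle between hatch's own z axis and vertical above 0.15 rad and contact force between the fingers and anything else above 1 N); the arm keeps its last pose, push and grip.
It fails at once if a pad or the case is pushed with more than 60 N (contact force between the fingers and anything else above 60 N).
It fails at once if the hatch itself is touched or raised by the robot (contact force between any of the fingers, the arm and hatch above 1.5 N).
It fails at once if a loose thing on the case or bench is moved by more than 20 mm, carried or lifted (distance of any of driver, cap, radio, tape, flask, battery from where it was at the start of the episode above 0.02 m).
It also fails if it takes over 45 s, if anything falls off the work surface, if the arm or the gripper's body presses on something with over 40 N, if the wrist force passes 120 N, or if a joint passes its speed limit or range.

## Working session

There is one attempt and no reset: what is moved stays moved. The work goes in short steps, Python scripts to look and compute and a tool call to move; the robot and the scene stay as the last step left them, time stands still between calls to the robot, and variables do not carry over. Pictures are saved under pics/ and viewed, at most 10 in all, crops included, and the job is handed in when it is done.

Besides the shell and the picture viewer there is one more tool, called in YAML: its name, and indented under it one key for each argument. arm_command: Moves the arm, as the interface text tells. Its arguments: {"type":"object","properties":{"rows":{"type":"array"}},"required":["rows"]}

```bash
mkdir -p pics; cat > h.py <<'E'
import numpy as np,cv2
from bench import arm,imaging,job,models
from scipy.spatial.transform import Rotation as R
def ray(p,px,st=None):
    x,y=(px[0]-p["cx"])/p["fx"],(px[1]-p["cy"])/p["fy"]
    u=np.array([x,y]);v=u.copy()
    for _ in range(20): v=u/(1+p["k1"]*(v@v))
    d=np.array([v[0],v[1],1.])
    if "extrinsics" in p: T=np.linalg.inv(np.array(p["extrinsics"]))
    else:
        W=np.eye(4);W[:3,:3]=R.from_quat(st["ee_rot"]).as_matrix();W[:3,3]=st["position"];T=W@np.array(p["T_tool_cam"])
    return T[:3,3],T[:3,:3]@d
def onz(p,px,z,st=None):
    o,d=ray(p,px,st);return o+d*(z-o[2])/d[2]
def save(p,n): cv2.imwrite("pics/"+n,p["frame"][:,:,::-1])
E
python3 - <<'E'
from h import *
np.set_printoptions(precision=1,suppress=True)
s=arm.read_state();print(s)
P={}
for n in("scene","side"):
    p=imaging.get_image(n);save(p,n+"0.png")
    for q,z in(("row",78),("hatch",80),("case",0),("driver",80),("cap",80),("flask",0),("battery",0),("radio",0),("tape",0)):
        r=models.tip_of(p,q)
        for k in r[:2]: print(n,q,np.array(k["pixel"]),round(k["score"],2),onz(p,k["pixel"],z))
E
```

```text
{'clock': 0.0, 'joints': array([-1.1,  0.4,  0. , -0. , -1.2, -0.3]), 'joint_vel': array([ 0.,  0., -0.,  0., -0.,  0.]), 'joint_efforts': array([  0. , -39.2,  18.8,   4.2,  -0. ,   0. ]), 'position': array([ 144.7, -607.4,  230.2]), 'ee_rot': array([-0.1,  1. ,  0. , -0. ]), 'contact_force': array([-0.1, -0.3, -0.3]), 'wrist_torque': array([ 0. , -0.1, -0. ]), 'grasp_force': 0.0, 'gripper_width': 85.37894358216845}
scene row [344.2 228. ] 0.7 [513.4  78.6  78. ]
scene hatch [345.  294.5] 0.72 [687.7  55.3  80. ]
scene case [354.3 269.2] 0.87 [586.4  96.1   0. ]
scene driver [426.  236.4] 0.89 [561.  267.9  80. ]
scene cap [430.6 270. ] 0.4 [650.4 258.9  80. ]
scene flask [502.5 262.6] 0.69 [612.5 463.6   0. ]
scene battery [501.4 195.2] 0.74 [414.  519.4   0. ]
scene radio [345.5 296. ] 0.2 [655.   64.4   0. ]
scene tape [151.  188.6] 0.73 [ 281.3 -407.1    0. ]
scene tape [428.2 270.3] 0.35 [611.2 275.6   0. ]
side row [319.6 235. ] 0.97 [505.1  73.8  78. ]
side hatch [379.2 231.5] 0.98 [687.8  75.2  80. ]
side case [342.  247.1] 0.88 [577.1 108.1   0. ]
side driver [341.1 399.4] 0.59 [ 521.7 -507.4   80. ]
side driver [330.7 198.2] 0.47 [552.8 276.3  80. ]
side cap [356.1 200.9] 0.55 [636.5 252.8  80. ]
side cap [241.2 389.5] 0.4 [ 309.6 -470.4   80. ]
side flask [343.6 188.6] 0.94 [614.6 467.    0. ]
side flask [339.2 394.6] 0.57 [ 523.6 -440.8    0. ]
side battery [288.4 183. ] 0.56 [403.9 526.8   0. ]
side radio [339.2 396.3] 0.88 [ 523.2 -445.5    0. ]
side radio [342.  248.3] 0.59 [576.6 101.9  -0. ]
side tape [244.6 389.8] 0.84 [ 303.2 -414.9    0. ]
```

View pics/scene0.png

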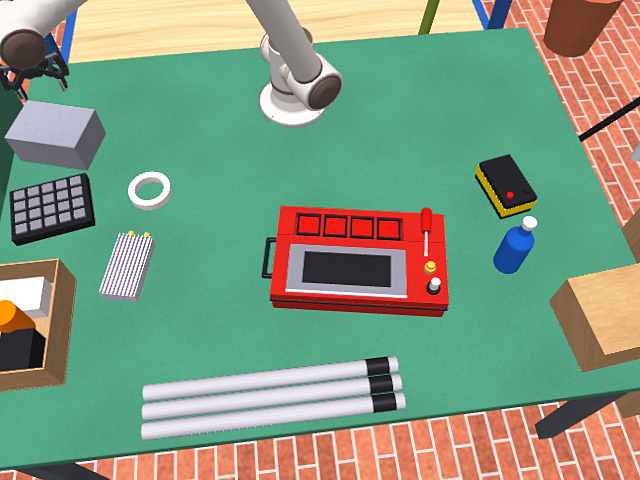

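View pics/side0.png

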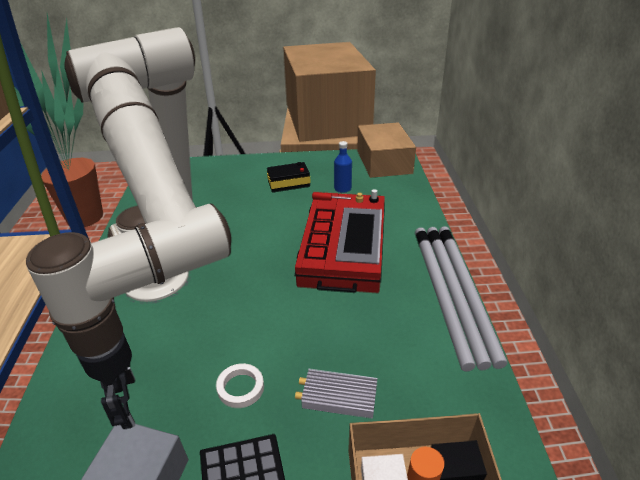

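The scene picture shows the case with pads at about (309,224), (335,226), (362,228) and (389,229). The driver (426,230) and the cap (430,268) are left of the row. The side picture agrees.

```bash
python3 - <<'E'
from h import *
np.set_printoptions(precision=3,suppress=True)
p=imaging.get_image("scene")
hsv=cv2.cvtColor(p["frame"],cv2.COLOR_RGB2HSV)
red=((hsv[...,1]>150)&((hsv[...,0]<8)|(hsv[...,0]>172))&(hsv[...,2]>90)).astype(np.uint8)
n,l,st,c=cv2.connectedComponentsWithStats(red,connectivity=4)
pts=[]
for i in range(1,n):
    if 100<st[i,4]<900: print(c[i],st[i]); w=onz(p,c[i],78); print(w); 
    if 100<st[i,4]<900 and 215<c[i][1]<240 and c[i][0]<410: pts.append(w[:2])
pts=np.array(pts)
if len(pts)>1:
    pts=pts[np.argsort(pts[:,1])];d=pts[-1]-pts[0];print("yaw",np.arctan2(-d[0],d[1]),np.linalg.norm(d),pts.mean(0))
s=arm.read_state();print(R.from_quat(s["ee_rot"]).as_matrix(),s["position"])
E
```

```text
[558.127  73.633] [549  61  19  25 150]
[ 64.005 772.811  78.   ]
[585.663  75.01 ] [580  62  14  22 101]
[ 78.244 851.835  78.   ]
[602.797  83.869] [592  72  23  25 153]
[118.501 888.392  78.   ]
[619.639 203.486] [608 185  24  35 144]
[524.108 770.067  78.   ]
[308.335 224.314] [298 216  21  18 325]
[492.772  -5.558  78.   ]
[335.07  225.784] [325 218  21  17 328]
[504.576  57.716  78.   ]
[361.406 227.145] [352 219  20  17 330]
[515.934 119.934  78.   ]
[388.529 228.626] [379 220  20  18 329]
[527.824 183.851  78.   ]
[531.897 417.745] [523 405  19  29 184]
[1000.532  388.366   78.   ]
[496.549 424.81 ] [487 410  21  29 195]
[1004.856  313.948   78.   ]
[519.777 425.309] [505 410  26  43 139]
[1011.718  359.74    78.   ]
[481.979 444.208] [468 415  30  58 332]
[1037.17   275.363   78.   ]
[519.75  451.792] [510 426  26  42 144]
[1060.385  344.79    78.   ]
[579.045 450.408] [570 432  18  47 157]
[1073.036  461.083   78.   ]
[327.814 451.853] [316 434  21  46 231]
[1013.761  -25.037   78.   ]
[304.582 450.031] [296 435  19  30 196]
[1004.961  -69.249   78.   ]
[265.017 454.436] [257 439  17  31 181]
[1003.851 -145.843   78.   ]
[282.178 455.669] [277 439  16  41 169]
[1010.071 -113.19    78.   ]
[461.556 462.296] [456 448  11  32 108]
[1064.687  227.485   78.   ]
[244.918 472.507] [238 464  17  16 134]
[1031.932 -186.09    78.   ]
yaw -0.18298846113802053 192.62430710106764 [510.277  88.986]
[[-0.973 -0.232 -0.   ]
 [-0.232  0.973 -0.   ]
 [ 0.    -0.    -1.   ]] [ 144.81  -607.973  231.339]
```

arm_command:
  rows:
    - {"grip": 0, "linear": [-478, 505, 30], "rot": [0, 0, 0.417]}
    - {"grip": 0, "linear": [-478, 505, 30], "rot": [0, 0, 0.417]}
    - {"grip": 0, "linear": [-478, 505, 30], "rot": [0, 0, 0.417]}
    - {"grip": 0, "linear": [-478, 505, 30], "rot": [0, 0, 0.417]}
    - {"grip": 0, "linear": [-478, 505, 30], "rot": [0, 0, 0.417]}
    - {"grip": 0, "linear": [-478, 505, 30], "rot": [0, 0, 0.417]}
    - {"grip": 0, "linear": [-478, 505, 30], "rot": [0, 0, 0.417]}
    - {"grip": 0, "linear": [-478, 505, 30], "rot": [0, 0, 0.417]}
    - {"grip": 0, "linear": [-478, 505, 30], "rot": [0, 0, 0.417]}
    - {"grip": 0, "linear": [-478, 505, 30], "rot": [0, 0, 0.417]}

```text
clock: 2.3
position: [455.6, -70.0, 205.1]
ee_rot: [0.091, 0.996, 0.0, 0.001]
contact_force: [-0.4, -1.4, 0.4]
gripper_width: -0.1
grasp_force: 0.0
```

arm_command:
  rows:
    - {"grip": 0, "linear": [-25, 70, 5], "rot": [0, 0, 0]}
    - {"grip": 0, "linear": [-25, 70, 5], "rot": [0, 0, 0]}
    - {"grip": 0, "linear": [-25, 70, 5], "rot": [0, 0, 0]}
    - {"grip": 0, "linear": [-25, 70, 5], "rot": [0, 0, 0]}

```text
clock: 2.8
position: [491.3, -8.7, 199.7]
ee_rot: [0.092, 0.996, -0.0, -0.0]
contact_force: [-0.1, 0.0, 0.1]
gripper_width: -0.5
grasp_force: 0.0
```

```bash
python3 - <<'E'
from h import *
np.set_printoptions(precision=2,suppress=True)
s=arm.read_state();p=imaging.get_image("wrist");save(p,"w1.png")
print(s["clock"],s["position"],R.from_quat(s["ee_rot"]).as_matrix(),s["contact_force"])
hsv=cv2.cvtColor(p["frame"],cv2.COLOR_RGB2HSV)
red=((hsv[...,1]>150)&((hsv[...,0]<8)|(hsv[...,0]>172))&(hsv[...,2]>60)).astype(np.uint8)
n,l,st,c=cv2.connectedComponentsWithStats(red,connectivity=4)
for i in range(1,n):
    if st[i,4]>1500: print(c[i],st[i],onz(p,c[i],78,s))
E
```

```text
2.8 [491.34  -8.74 199.71] [[-0.98  0.18 -0.  ]
 [ 0.18  0.98 -0.  ]
 [ 0.   -0.   -1.  ]] [-0.08  0.05  0.12]
[447.12 251.16] [  223   161   417   258 42650] [526.08  89.51  78.  ]
[483.9  226.76] [ 451  197   68   60 3585] [511.17 119.93  78.  ]
[320.89 227.24] [ 290  198   63   60 3648] [488.14  -6.36  78.  ]
[403.21 227.18] [ 372  198   65   61 3692] [499.87  57.01  78.  ]
[563.01 226.82] [ 529  198   70   59 3476] [522.89 183.19  78.  ]
```

View pics/w1.png

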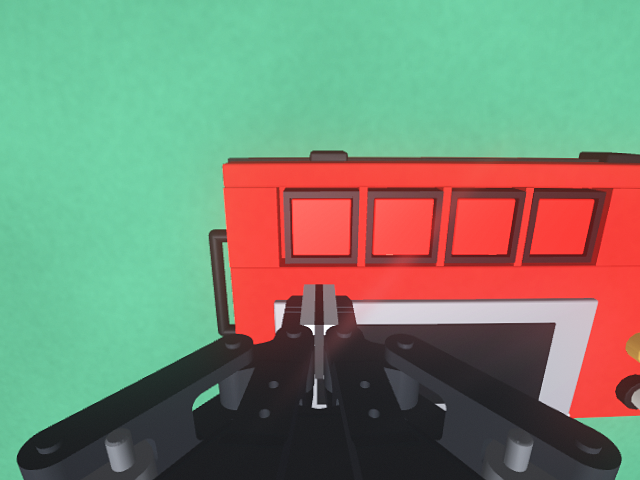

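The wrist picture shows the four pads at (321,227), (403,227), (484,227) and (563,227), with the fingertips over pad 1. The wrist and scene estimates agree to 5 mm. I'll descend over pad 1.

arm_command:
  rows:
    - {"grip": 0, "linear": [1, 2, 60], "rot": [0, 0, 0]}
    - {"grip": 0, "linear": [1, 2, 100], "rot": [0, 0, 0]}
    - {"grip": 0, "linear": [1, 2, 115], "rot": [0, 0, 0]}
    - {"grip": 0, "linear": [1, 2, 117], "rot": [0, 0, 0]}
    - {"grip": 0, "linear": [1, 2, 117], "rot": [0, 0, 0]}

```text
clock: 3.48
position: [491.8, -6.1, 83.5]
ee_rot: [0.092, 0.996, 0.0, 0.001]
contact_force: [0.1, -0.9, 0.1]
gripper_width: -0.1
grasp_force: 0.0
```

arm_command:
  rows:
    - {"grip": 0, "linear": [0, 0, 2], "rot": [0, 0, 0]}
    - {"grip": 0, "linear": [0, 0, 4], "rot": [0, 0, 0]}
    - {"grip": 0, "linear": [0, 0, 4], "rot": [0, 0, 0]}

```text
clock: 3.85
position: [491.4, -5.6, 78.8]
ee_rot: [0.091, 0.996, 0.0, 0.0]
contact_force: [-0.3, 0.2, 0.1]
gripper_width: -0.1
grasp_force: 0.0
```

arm_command:
  rows:
    - {"grip": 0, "linear": [0, 0, 1], "rot": [0, 0, 0]}
    - {"grip": 0, "linear": [0, 0, 2], "rot": [0, 0, 0]}
    - {"grip": 0, "linear": [0, 0, 2], "rot": [0, 0, 0]}

```text
clock: 4.22
position: [491.6, -5.5, 77.4]
ee_rot: [0.091, 0.996, -0.0, 0.0]
contact_force: [-2.2, 1.2, 6.8]
gripper_width: 0.3
grasp_force: 3.2
```

Pad 1 is firm: 6.8 N at under 1 mm of travel. Moving on to pad 2.

arm_command:
  rows:
    - {"grip": 0, "linear": [0, 0, -12], "rot": [0, 0, 0]}
    - {"grip": 0, "linear": [0, 32, -12], "rot": [0, 0, 0]}
    - {"grip": 0, "linear": [0, 64, -12], "rot": [0, 0, 0]}
    - {"grip": 0, "linear": [0, 64, -8], "rot": [0, 0, 0]}
    - {"grip": 0, "linear": [0, 64, -3], "rot": [0, 0, 0]}
    - {"grip": 0, "linear": [0, 64, -1], "rot": [0, 0, 0]}
    - {"grip": 0, "linear": [0, 64, 0], "rot": [0, 0, 0]}
    - {"grip": 0, "linear": [0, 64, 0], "rot": [0, 0, 0]}

```text
clock: 5.22
position: [502.4, 56.7, 77.3]
ee_rot: [0.092, 0.996, -0.0, -0.001]
contact_force: [-3.6, 1.6, 6.7]
gripper_width: -0.1
grasp_force: 3.6
```

Pad 2 gives the same firm reading, so it is also a blank. Pad 3 is next.

arm_command:
  rows:
    - {"grip": 0, "linear": [0, 0, -12], "rot": [0, 0, 0]}
    - {"grip": 0, "linear": [0, 32, -12], "rot": [0, 0, 0]}
    - {"grip": 0, "linear": [0, 64, -12], "rot": [0, 0, 0]}
    - {"grip": 0, "linear": [0, 64, -8], "rot": [0, 0, 0]}
    - {"grip": 0, "linear": [0, 64, -3], "rot": [0, 0, 0]}
    - {"grip": 0, "linear": [0, 64, -1], "rot": [0, 0, 0]}
    - {"grip": 0, "linear": [0, 64, 0], "rot": [0, 0, 0]}
    - {"grip": 0, "linear": [0, 64, 0], "rot": [0, 0, 0]}

```text
clock: 6.22
position: [514.3, 119.5, 76.7]
ee_rot: [0.092, 0.996, -0.0, -0.0]
contact_force: [-2.1, -1.4, 3.2]
gripper_width: 0.0
grasp_force: 1.4
```

Pad 3 is softer: 3.2 N and lower down. I'll push a little further to check.

arm_command:
  rows:
    - {"grip": 0, "linear": [0, 0, 1], "rot": [0, 0, 0]}
    - {"grip": 0, "linear": [0, 0, 2], "rot": [0, 0, 0]}
    - {"grip": 0, "linear": [0, 0, 2], "rot": [0, 0, 0]}

```text
clock: 6.6
position: [514.8, 120.1, 74.6]
ee_rot: [0.091, 0.996, -0.0, 0.0]
contact_force: [-1.0, -3.0, 3.3]
gripper_width: 0.1
grasp_force: 1.6
```

It gives 2 mm at about 3 N, so this is the button. I'll press it fully in.

arm_command:
  rows:
    - {"grip": 0, "linear": [0, 0, 2], "rot": [0, 0, 0]}
    - {"grip": 0, "linear": [0, 0, 3], "rot": [0, 0, 0]}
    - {"grip": 0, "linear": [0, 0, 4], "rot": [0, 0, 0]}
    - {"grip": 0, "linear": [0, 0, 5], "rot": [0, 0, 0]}
    - {"grip": 0, "linear": [0, 0, 5.5], "rot": [0, 0, 0]}
    - {"grip": 0, "linear": [0, 0, 5.5], "rot": [0, 0, 0]}

```text
clock: 7.35
position: [515.0, 120.3, 70.8]
ee_rot: [0.091, 0.996, -0.0, 0.0]
contact_force: [-4.7, -2.5, 14.7]
gripper_width: -0.2
grasp_force: 7.0
```

```bash
python3 - <<'E'
from h import *
s=arm.read_state();p=imaging.get_image("side");save(p,"s2.png")
cv2.imwrite("pics/s2c.png",cv2.resize(p["frame"][170:310,270:420,::-1],None,fx=4,fy=4))
print(s["clock"],s["position"],s["contact_force"])
E
```

```text
7.35 [514.96198512 120.25377998  70.77920756] [-4.6913846  -2.5202898  14.72381562]
```

View pics/s2c.png

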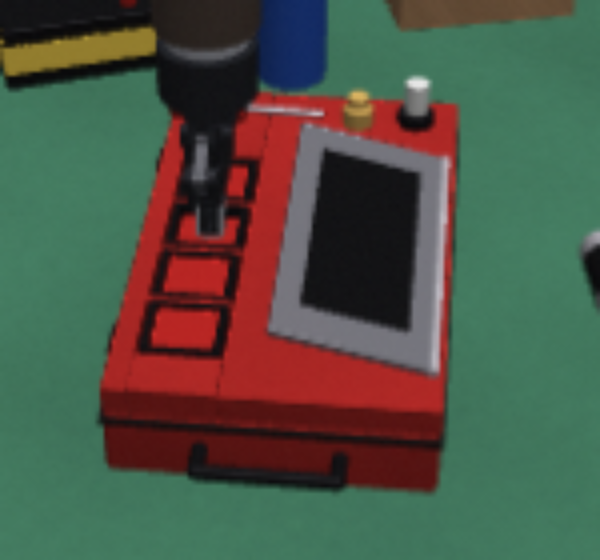

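The picture shows the fingers on pad 3 at crop pixel (210,215) and the hatch's near edge raised. The force of 14.7 N at 7 mm means the button is on its stop, so I'm handing in.

```bash
python3 -c "
from h import *
print(job.job_done())"
```

```text
the job is handed in; nothing more can be done
None
```

I handed the job in with the fingers still holding the button, the third pad from the right, fully in at about 15 N; the last picture showed the hatch ajar, and no verdict came back.

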